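Blow a spray-gun pot dry

TASK

Take the rinsed spray-gun pot from its wire cradle and set it upside down over the upright drying peg, its rim flat on the peg's foot, and let go of it. Then tip the safety catch in front of the air valve's lever right over to the left as the robot sees it, and only then pull the lever back to its stop against its spring. Finish while still holding the lever pulled, with the pot still on its peg, and leave the other things on the bench where they are.

Things in the scene. Friction and masses are not known exactly. Their poses are not given: they have to be found in the camera images.
- pot_center (a point): Middle of the spray-gun pot (on its axis, half-way): a plain straight aluminium cup, 54 mm outside diameter, 100 mm long, 3 mm wall, one end open, 0.15 kg. z axis: from closed base to open mouth. It starts on its side in the cradle, this point 85 mm up, mouth end dipping 20 degrees; sides and top are free (wires touch it from below, within 20 mm of its middle plane).
- pot_rim (a point): Centre of the pot's open mouth, 50 mm from pot_center along its z axis.
- cradle: Fixed draining cradle: two bent 8 mm steel wires on a plywood foot 130 x 85 x 10 mm; the wires' ends stand up against the edge of the pot's mouth. Origin under the foot's centre, on the bench, right below the pot's middle; x axis: the level direction in which the pot's mouth points.
- peg_stand: Fixed drying stand: flat round dark steel foot, 110 mm across, 20 mm high, with an upright steel peg, 28 mm diameter, rounded tip 96 mm above the bench. Origin under the foot's centre, on the bench; z up. The pot goes over the peg mouth down until its rim rests on the foot; its middle is then 70 mm, its base (now on top) 120 mm above the bench.
- peg_tip (a point): Top of the drying peg, on its axis, 96 mm above the bench.
- valve: Fixed air valve: grey box 150 (x) x 110 (y) x 60 mm high, lever and catch on top, brass pipe at its back (+x). Origin on the bench right below the lever's hinge (the box reaches 85 mm in front, -x, to 65 mm behind, the pipe 121 mm behind). x axis: from the front (robot's side, where the catch is) to the back; z up.
- lever (a joint): Lever angle, rad: 0 = upright (rest; the spring returns it there when let go), 0.65 = at its stop, pulled over towards the valve's -x side. The valve is open from 0.5 up. The pull at the grip is about 3 N to start and 7 N at the stop. With the catch upright the lever is blocked at about 0.03.
- lever_grip (a point): Middle of the lever's black block-shaped grip: 20 mm wide (valve y), 26 mm deep (valve x), 48 mm long along the lever, its end 110 mm from the hinge; this point is 85 mm from the hinge and turns with the lever (140 mm above the bench at rest). Below it is a 14 mm steel rod. Its back (+x) face is free: it can be hooked from behind, or pinched if the fingers tilt with it.
- lever_hinge (a point): Centre of the lever's hinge, 55 mm above the bench; the hinge axis is the valve's y axis.
- catch (a joint): Safety catch angle, rad: 0 = upright (blocking the lever), 1.5 = lying flat on its stop towards the valve's +y side. It stays where it is left (friction of about 1 N at its tip). It frees the lever when it lies over by more than 1.1.
- catch_tip (a point): Top end of the catch: an upright steel plate 14 mm (valve x) x 24 mm (valve y), 65 mm long from its hinge to this point, 55 mm in front (-x) of the lever, 139 mm above the bench when upright; a bar on it (38 to 54 mm from the hinge, 22 mm wide) reaches back to the lever. Turns with the catch.
- catch_hinge (a point): Centre of the catch's hinge, 74 mm above the bench, 55 mm in front (-x) of the lever's hinge; the hinge axis is the valve's x axis.
- sanding_block: Loose bystander, leave it: cork-and-wood sanding block, 110 x 60 x 36 mm. Origin: centre of its underside.
- tape_roll: Loose bystander, leave it: roll of paper tape lying flat, 90 mm across, 25 mm high. Origin: centre of its underside.
- finish_jar: Loose bystander, leave it: amber glass jar with steel cap, 72 mm across, 90 mm high. Origin: centre of its underside.
- glue_bottle: Loose bystander, leave it: white glue bottle, 60 mm across, 170 mm high. Origin: centre of its underside.
- brush: Loose bystander, leave it: paint brush lying flat, about 200 mm long. Origin: in it, on its underside.
- hammer: Loose bystander, leave it: hammer lying flat, about 280 mm long. Origin: in it, on its underside.
- offcut: Loose bystander, leave it: pale timber offcut lying flat, 170 x 45 x 30 mm. Origin: centre of its underside.
Not all that is in view belongs to the job. What is shaped like the part that bears pot_center but blue, red or turquoise is not meant.

How it is judged:
On the way, in this order (a step that is already met when the one before it is completed fails the run):
1. the pot stands upside down over the peg, its rim on the foot, let go (z of pot_rim in the frame of peg_stand below 0.025 m and z of pot_center in the frame of peg_stand above 0.066 m and horizontal distance between pot_center and peg_stand below 0.014 m and horizontal distance between pot_center and pot_rim below 0.006 m and contact force between each of the fingers, the arm and pot below 0.3 N), for 0.2 s.
2. the safety catch is tipped right over while the lever is still at rest (value of joint catch above 1.1 rad and value of joint lever below 0.12 rad), for 0.1 s.
3. the lever is pulled with the catch off (value of joint lever above 0.5 rad and value of joint catch above 1.1 rad), for 0.2 s.
At the end, for the whole second after the job is handed in: The lever is held at 0.5 rad or more with over 2 N through the last second; the catch lies over by more than 1.1 rad; the pot stands untouched upside down over the peg, rim within 5 mm of the foot, middle within 14 mm of the peg axis, within about 7 degrees of upright (all of step 1 and all of step 3 and contact force between any of the fingers, the arm and lever above 2 N); the arm keeps its last pose, push and grip.
It fails at once if the lever was forced with the catch still on (value of joint lever above 0.15 rad and value of joint catch below 0.8 rad).
It fails at once if the pot was dropped on the bench (height (world z) of pot_center below 0.045 m).
It fails at once if another thing on the bench was knocked from its place (distance of any of sanding_block, tape_roll, finish_jar, glue_bottle, brush, hammer, offcut from where it was at the start of the episode above 0.04 m).
It also fails if it takes over 72 s, if anything falls off the work surface, if the arm or the gripper's body presses on something with over 40 N, if the wrist force passes 120 N, or if a joint passes its speed limit or range.

ROBOT

A 6-joint arm with a two-finger parallel gripper is mounted at the origin on the work surface. World frame = base frame: x ahead of the robot, y to its left, z up, the work surface at z = 0. Lengths are in m, angles in rad, forces in N, time in s.
With the tool pointing down it reaches from about 0.35 to 0.85 m from the base axis. Payload 8.1 kg.
Tool frame: the origin (TCP) lies on the centre line of the jaws, within the pads' length; the fingertips stand 11 mm ahead of it and the grasp point (between the pads) lies 8 mm behind it; z points along the fingers, y is the line along which they close (so a half turn about z gives the same grasp; the last joint's range is limited). The gripper opens to 93 mm and grips with 3 to 60 N. Pads are 15 mm wide; open, the fingers measure 128 mm over their backs; the gripper's body (75 mm by 188 mm) begins 65 mm behind the grasp point.
Start: joints at [1.259, 0.13, 1.488, -0, 1.523, -0.085], TCP at [0.135, 0.585, 0.206] pointing down, gripper open.
Joint ranges: [-2.96, 2.96], [-0.89, 2.26], [0.02, 2.5], [-1.34, 4.48], [0, 2.73], [-2.66, 2.66]. Speed limits (rad/s): [2.39, 2.39, 2.79, 3.14, 3.14, 3.14].

INTERFACE

Orientations are given as a 3x3 rotation matrix whose columns are the frame's x, y, z axes.
In Python, from station import readout, vision, order gives the robot as it stands.
- The arm moves only by the tool play_rows, never from a script. Its argument "moves" is a list of rows, each a list of 7 numbers: the turn, a rotation vector about the tool's x, y, z in degrees, then the shift along the tool's x, y, z in units of 40 mm (1.0 is 40 mm), then the finger opening in mm, from 0 to 93. In form: [[ax, ay, az, dx, dy, dz, grip], ...]. A call has 1 to 10 rows; each row is the pose to reach, as a shift and turn from the pose commanded when the call began, along the tool's axes at that moment; what a row does not reach only later rows make up. A row lasts 1/8 s, in which the tool goes at most 62.5 mm and 10.7 degrees, less where a joint would pass 70% of its speed; a pose out of reach is approached as far as the arm can. A call with a gripper value outside its range is refused whole. The fingers move at their own pace and stop on an object; "grip_force" is the grip in N (left out, the last holds). Time passes only in rows, so rows that repeat a pose let the fingers close. It gives the time, the measured TCP pose, the force, the opening and the grip force at its end, in the units of the state.
- readout.read_state(): the state, without advancing time (a new reading comes with each control period).
- vision.capture(name): name is "scene" or "top" or "wrist"; returns a dict with "frame" (384x512x3 uint8, blue, green, red), "depth" (384x512 float32, m along the optical axis (not along the pixel's ray), 0 where there is no reading), "vfov" (degrees; the focal length in pixels is half the picture's height over the tangent of half this angle, whatever the lens; pixels are square), "cx", "cy" (the principal point, pixels), "R" (3x3) and "t" (3): a world point X has camera coordinates R X + t. Camera axes: x right, y down, z forward; pixel columns grow to the right and rows downward; lengths in m; the calibration is good to about 2 mm. A picture is of the moment at which its call begins.
- order.sign_off(): hands the job in; it is judged then, once.
The state is a dict: "time_s": time; "joint_pos": joint angles; "dq": joint speeds; "joint_torque": joint torques, N m; "tool_pos": TCP position; "tool_rot": TCP orientation; "ft_force": force on the tool from outside, world axes, zero at the start; "ft_torque": the same for the moment, N m; "grip_width": opening from 0.0 (shut) to 1.0 (fully open); "gripper_force": force on a finger pad.
Only numpy, scipy, OpenCV 4.12 (cv2) and the standard library are available. Lean on these libraries where they do the work, as an engineer would, in place of code of your own. Each camera call takes 0.05 s, during which the arm holds its last target. There are 200 camera calls.

## Working session

There is one attempt and no reset: what is moved stays moved. The work goes in short steps, Python scripts to look and compute and a tool call to move; the robot and the scene stay as the last step left them, time stands still between calls to the robot, and variables do not carry over. Pictures are saved under pics/ and viewed, at most 10 in all, crops included, and the job is handed in when it is done.

Besides the shell and the picture viewer there is one more tool, called after "Request:" as name([rows], argument=value, ...), one row to a line, values as JSON. play_rows: Moves the arm, as the interface text tells. Its arguments: {"type":"object","properties":{"moves":{"type":"array"},"grip_force":{"type":"number"}},"required":["moves"]}

```bash
mkdir -p pics; ls; cat > h.py <<'E'
import numpy as np,cv2
from station import readout,vision,order
def cap(n):
    c=vision.capture(n);f=c['frame'].shape[0]/2/np.tan(np.radians(c['vfov'])/2)
    d=c['depth'];v,u=np.mgrid[:d.shape[0],:d.shape[1]]
    P=np.stack([(u-c['cx'])/f*d,(v-c['cy'])/f*d,d],-1)
    W=(P-np.array(c['t']))@np.array(c['R']); W[d==0]=np.nan
    return c['frame'],W,c
def tomove(p,R=None):
    s=readout.read_state();T=np.array(s['tool_rot']);d=T.T@(np.array(p)-s['tool_pos'])
    o=(d/0.04).round(3)
    if R is not None: return cv2.Rodrigues(T.T@R)[0].ravel()*57.2958,o
    return o
E
python3 - <<'E'
from h import *
s=readout.read_state();print(s['time_s'],s['tool_pos'],np.round(s['tool_rot'],3))
a,W,c=cap('scene');cv2.imwrite('pics/scene.png',a)
b,W2,c2=cap('top');cv2.imwrite('pics/top.png',b)
np.savez('s.npz',a=a,W=W,b=b,W2=W2)
E
```

```text
pics
0.0 [0.13471518 0.58408535 0.20541045] [[-0.974  0.225 -0.001]
 [ 0.225  0.974 -0.002]
 [ 0.    -0.002 -1.   ]]
```

View pics/scene.png

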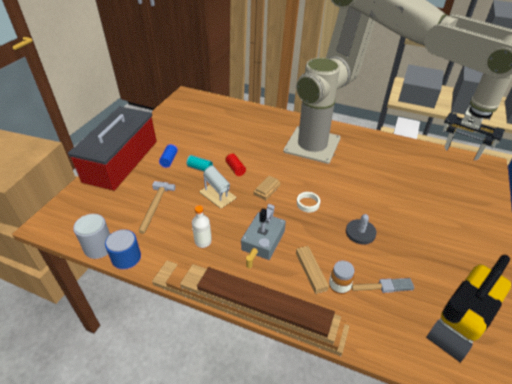

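View pics/top.png

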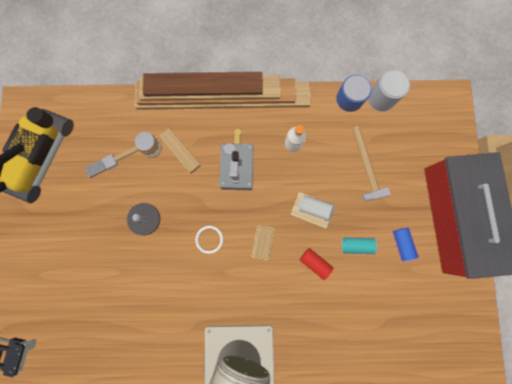

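The scene and top views show four pot-shaped things. In top pixels they are silver (315,208) on the wooden cradle foot, red (317,263), turquoise (360,245) and blue (405,244). Only the silver one, in the cradle, fits the description. The peg is at (143,218) and the valve at (237,166). I'll confirm the pot in one enlarged crop.

```bash
python3 - <<'E'
from h import *
z=np.load('s.npz');b=z['b'];W=z['W2'];a=z['a']
A=cv2.resize(b[185:235,280:345],(390,300),interpolation=cv2.INTER_CUBIC)
B=cv2.resize(b[125:195,205:270],(390,420),interpolation=cv2.INTER_CUBIC)
C=cv2.resize(a[155:215,190:250],(400,300),interpolation=cv2.INTER_CUBIC);D=cv2.resize(a[195:270,230:300],(400,300),interpolation=cv2.INTER_CUBIC)
im=np.zeros((600,800,3),np.uint8);im[:300,:390]=A;im[:300,400:]=C;im[300:,400:]=D;im[300:,:390]=cv2.resize(B,(390,300));cv2.imwrite('pics/crop.png',im)
def rect(m,n):
    p=W[m][:,:2];r=cv2.minAreaRect((p*1000).astype(np.float32));print(n,m.sum(),r,'zmean',W[m][:,2].mean(),W[m][:,2].max())
v,u=np.mgrid[:384,:512]
def box(x0,x1,y0,y1,z0,z1):return (u>=x0)&(u<=x1)&(v>=y0)&(v<=y1)&(W[...,2]>z0)&(W[...,2]<z1)
rect(box(285,340,188,232,.07,.15),'pot')
rect(box(285,340,188,232,.004,.018),'foot')
rect(box(120,165,200,238,.014,.026),'pegfoot')
rect(box(120,165,200,238,.06,.12),'peg')
rect(box(215,257,135,195,.045,.07),'valve')
rect(box(215,257,135,195,.12,.2),'lever/catch hi')
m=box(215,257,135,195,.08,.2)
for y in range(135,195,2):
  r=[(int(x),*(W[y,x]*1000).round().astype(int)) for x in u[y][m[y]][::2]]
  if r: print(y,r)
m=box(285,340,188,232,.06,.15)
P=W[m];c=P.mean(0);print('potmean',c)
E
```

```text
pot 576 ((483.7442321777344, -251.3719482421875), (111.19491577148438, 54.39356231689453), 68.25579071044922) zmean 0.1038382700998777 0.12722086617293105
foot 448 ((481.54254150390625, -253.309326171875), (184.9744110107422, 153.55401611328125), 85.58948516845703) zmean 0.009006561720424574 0.016884315598522683
pegfoot 731 ((461.05181884765625, 320.6807861328125), (109.73694610595703, 103.94194793701172), 88.44649505615234) zmean 0.02005723819267304 0.025857003852037153
peg 79 ((461.1908264160156, 319.3756103515625), (27.276275634765625, 25.36419677734375), 87.06830596923828) zmean 0.08652492331418621 0.10036421485220576
valve 1223 ((636.1686401367188, 3.399150848388672), (109.79679870605469, 161.83505249023438), 88.0361328125) zmean 0.0599556656963734 0.06990416497278983
lever/catch hi 200 ((614.9739990234375, 6.86598014831543), (25.098560333251953, 73.36231994628906), 86.48445129394531) zmean 0.1399094145323229 0.16826994952207547
151 [(232, np.int64(651), np.int64(10), np.int64(165)), (234, np.int64(651), np.int64(4), np.int64(166)), (236, np.int64(651), np.int64(-2), np.int64(16
[... 2503 characters left out ...]
nt64(585), np.int64(-3), np.int64(124))]
177 [(230, np.int64(580), np.int64(19), np.int64(114)), (232, np.int64(579), np.int64(13), np.int64(122)), (234, np.int64(578), np.int64(6), np.int64(124)), (236, np.int64(579), np.int64(0), np.int64(121)), (238, np.int64(583), np.int64(-5), np.int64(97))]
179 [(232, np.int64(579), np.int64(15), np.int64(83)), (234, np.int64(578), np.int64(8), np.int64(88)), (236, np.int64(579), np.int64(2), np.int64(83)), (238, np.int64(579), np.int64(-5), np.int64(84))]
181 [(233, np.int64(573), np.int64(12), np.int64(85)), (235, np.int64(573), np.int64(5), np.int64(82)), (237, np.int64(572), np.int64(-1), np.int64(85))]
potmean [ 0.48161997 -0.24801617  0.10363702]
```

View pics/crop.png

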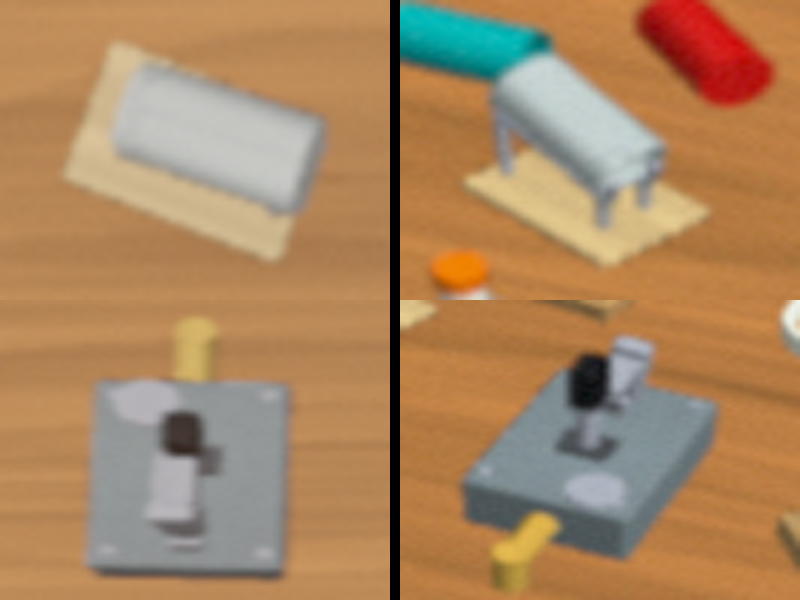

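The crop confirms it. The plain aluminium cup lies in the bent-wire cradle, with the wire ends against its low end (scene ~(650,160) in the crop). The catch plate stands in front of the black lever grip. Next I fit the pot axis and the valve yaw.

```bash
python3 - <<'E'
from h import *
from scipy.optimize import least_squares
z=np.load('s.npz')
for k,(x0,x1,y0,y1) in (('W2',(285,340,188,232)),('W',(195,240,160,205))):
    W=z[k];P=W[y0:y1,x0:x1].reshape(-1,3);P=P[(P[:,2]>.06)&(P[:,2]<.13)]
    P=P[np.hypot(P[:,0]-.483,P[:,1]+.25)<.07]
    def f(q):
        d=np.array([np.cos(q[2])*np.cos(q[3]),np.sin(q[2])*np.cos(q[3]),np.sin(q[3])])
        r=P-[.483+q[0],-.25,q[1]];return np.linalg.norm(np.cross(r,d),axis=1)-.027
    q=least_squares(f,[0,.085,1.18,0],loss='soft_l1',f_scale=.002).x
    d=np.array([np.cos(q[2])*np.cos(q[3]),np.sin(q[2])*np.cos(q[3]),np.sin(q[3])])
    c=np.array([.483+q[0],-.25,q[1]]);s=(P-c)@d;lo,hi=np.percentile(s,[1,99]);print(k,len(P),'az,el deg',np.degrees(q[2:]),'mid',c+d*(lo+hi)/2,'len',hi-lo,'res',np.abs(f(q)).mean())
W=z['W2'];b=z['b'];P=W[125:200,205:270].reshape(-1,3);P=P[np.abs(P[:,2]-.06)<.003]
P=P[np.abs(P[:,0]-.63)<.085]
r=cv2.minAreaRect((P[:,:2]*1000).astype(np.float32));print(r,cv2.boxPoints(r))
# edges: fit left/right edges in y by x bins
xs=np.arange(.57,.70,.01);L=[];H=[]
for x in xs:
    q=P[np.abs(P[:,0]-x)<.006];L.append(q[:,1].min());H.append(q[:,1].max())
print(np.polyfit(xs,L,1),np.polyfit(xs,H,1),np.mean(L),np.mean(H))
E
```

```text
W2 579 az,el deg [ 67.58619668 -20.24798164] mid [ 0.48324872 -0.25242245  0.08410479] len 0.09914841326822675 res 0.0019301060914696546
W 366 az,el deg [ 67.10049455 -19.73180785] mid [ 0.48485388 -0.2530104   0.08117593] len 0.10032577125451196 res 0.0022300996011051523
((629.725830078125, 4.105281829833984), (109.084716796875, 146.9251251220703), 89.15436553955078) [[555.46625  -49.346935]
 [702.3754   -51.51534 ]
 [703.9854    57.5575  ]
 [557.07623   59.725903]]
[-0.03676949 -0.02655257] [-0.03622035  0.07988158] -0.04971735145756307 0.05706276053384626
```

```bash
cat >> h.py <<'E'
def Rt(yaz,tilt):  # tool y azimuth (deg), tilt about tool y (deg) from pointing down
    a=np.radians(yaz);y=np.array([np.cos(a),np.sin(a),0]);z=np.array([0,0,-1.]);R=np.stack([np.cross(y,z),y,z],1)
    return R@cv2.Rodrigues(np.array([0,np.radians(tilt),0]))[0]
def rows(pts):
    s=readout.read_state();T=np.array(s['tool_rot']);p0=np.array(s['tool_pos'])
    print('t',s['time_s'],'q',np.round(s['joint_pos'],2),'p',p0.round(4),'F',np.round(s['ft_force'],1),'w',s['grip_width'])
    for p,R in pts:
        print(np.round(cv2.Rodrigues(T.T@R)[0].ravel()*57.2958,1),np.round(T.T@(np.array(p)-p0)/.04,2))
m=np.array([np.cos(np.radians(67.3)),np.sin(np.radians(67.3)),0]);ax=m*np.cos(np.radians(20))-np.array([0,0,np.sin(np.radians(20))])
C=np.array([.484,-.2525,.084]);R0=Rt(-22.7,20);G=C-.010*ax+.008*R0[:,2]
E
python3 - <<'E'
from h import *
print(G,R0)
rows([((.35,.1,.27),Rt(-22.7,0)),(G+[0,0,.12],R0)])
E
```

```text
[ 0.48142957 -0.25864481  0.07990266] [[ 0.36263306  0.92253809  0.13198764]
 [ 0.86690224 -0.38590604  0.31552661]
 [ 0.34202014  0.         -0.93969262]]
t 0.1 q [ 1.26  0.13  1.49 -0.    1.52 -0.09] p [0.1348 0.5841 0.2055] F [ 0.6  0.1 -0.2] w 0.9992799608072804
[-0.1  0.1 99.7] [ -7.96 -10.59  -1.6 ]
[-17.5  14.7  98.6] [-13.18 -18.58   0.17]
```

Request:
play_rows([
  [0,0,100,-8,-10.6,-1.6,93],
  [0,0,100,-8,-10.6,-1.6,93],
  [0,0,100,-8,-10.6,-1.6,93],
  [0,0,100,-8,-10.6,-1.6,93],
  [0,0,100,-8,-10.6,-1.6,93],
  [0,0,100,-8,-10.6,-1.6,93],
  [0,0,100,-8,-10.6,-1.6,93],
  [0,0,100,-8,-10.6,-1.6,93],
  [0,0,100,-8,-10.6,-1.6,93],
  [0,0,100,-8,-10.6,-1.6,93],
])

```text
time_s: 1.35
tool_pos: [0.3521, 0.0972, 0.2705]
tool_rot: [[0.399, 0.917, 0.0], [0.917, -0.399, -0.001], [-0.0, 0.0, -1.0]]
ft_force: [0.3, 0.9, 0.5]
grip_width: 1.003
gripper_force: 0.0
```

```bash
python3 - <<'E'
from h import *
rows([(G+[0,0,.10],R0)])
E
```

```text
t 1.35 q [ 0.13 -0.55  1.96 -0.    1.73  0.54] p [0.3521 0.0972 0.2705] F [0.3 0.9 0.5] w 1.0031655096312402
[ 0.2 20.  -0.8] [-6.87  6.51  2.27]
```

Request:
play_rows([
  [0,20,-0.8,-6.87,6.5,2.27,93],
  [0,20,-0.8,-6.87,6.5,2.27,93],
  [0,20,-0.8,-6.87,6.5,2.27,93],
  [0,20,-0.8,-6.87,6.5,2.27,93],
  [0,20,-0.8,-6.87,6.5,2.27,93],
  [0,20,-0.8,-6.87,6.5,2.27,93],
  [0,20,-0.8,-6.87,6.5,2.27,93],
  [0,20,-0.8,-6.87,6.5,2.27,93],
])

```text
time_s: 2.35
tool_pos: [0.4827, -0.2571, 0.1764]
tool_rot: [[0.358, 0.925, 0.129], [0.868, -0.38, 0.318], [0.343, -0.002, -0.939]]
ft_force: [-0.2, 1.0, -0.1]
grip_width: 1.002
gripper_force: 0.0
```

```bash
python3 - <<'E'
from h import *
rows([(G,R0)])
a,W,c=cap('wrist');cv2.imwrite('pics/w1.png',a)
P=W.reshape(-1,3);P=P[(P[:,2]>.06)&(P[:,2]<.13)&(np.hypot(P[:,0]-.484,P[:,1]+.2525)<.07)]
from scipy.optimize import least_squares
def f(q):
    r=P-(C+[q[0],0,q[1]]);d=np.array([np.cos(q[2])*np.cos(q[3]),np.sin(q[2])*np.cos(q[3]),np.sin(q[3])]);return np.linalg.norm(np.cross(r,d),axis=1)-.027
q=least_squares(f,[0,0,1.17,-.35],loss='soft_l1',f_scale=.002).x
d=np.array([np.cos(q[2])*np.cos(q[3]),np.sin(q[2])*np.cos(q[3]),np.sin(q[3])]);c=C+[q[0],0,q[1]]
s=(P-c)@d;lo,hi=np.percentile(s,[1,99]);print(len(P),np.degrees(q[2:]),c+d*(lo+hi)/2,hi-lo)
E
```

```text
t 2.35 q [-0.81  0.1   1.62  0.32  1.57 -0.44] p [ 0.4827 -0.2571  0.1764] F [-0.2  1.  -0.1] w 1.0020354678772754
[-0.2 -0.1  0.3] [-0.87 -0.01  2.25]
5182 [ 67.65929097 -20.22618133] [ 0.48030663 -0.2539059   0.08541801] 0.09829868309573694
```

View pics/w1.png

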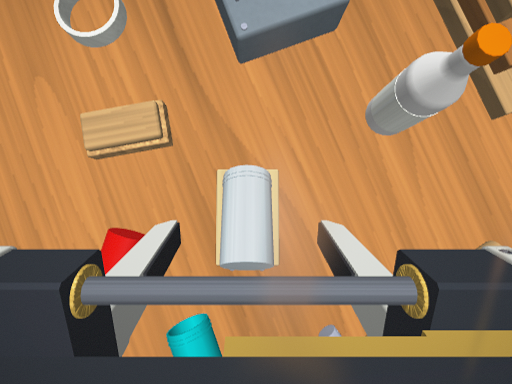

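The wrist view shows the silver pot at (250,215) between the open fingers, with the red and turquoise decoys well clear. I descend and grip.

Request:
play_rows([
  [0,0,0,-0.45,-0.04,1.12,93],
  [0,0,0,-0.87,-0.06,2.22,93],
  [0,0,0,-0.87,-0.06,2.22,93],
  [0,0,0,-0.87,-0.06,2.22,40],
  [0,0,0,-0.87,-0.06,2.22,40],
  [0,0,0,-0.87,-0.06,2.22,40],
  [0,0,0,-0.87,-0.06,2.22,40],
  [0,0,0,-0.87,-0.06,2.22,40],
  [0,0,0,-0.87,-0.06,2.22,40],
], grip_force=25)

```text
time_s: 3.52
tool_pos: [0.4804, -0.2565, 0.0845]
tool_rot: [[0.355, 0.926, 0.131], [0.87, -0.378, 0.316], [0.342, 0.003, -0.94]]
ft_force: [-0.1, -0.4, 2.3]
grip_width: 0.534
gripper_force: 24.1
```

```bash
python3 - <<'E'
from h import *
s=readout.read_state();print(s['gripper_force'],s['grip_width']*93)
p=np.array(s['tool_pos'])
rows([(p+[0,0,.2],R0),(p+[-.05,.1,.2],Rt(30,0))])
E
```

```text
24.07246014161501 49.68265324780086
t 3.525 q [-0.81  0.17  1.71  0.32  1.41 -0.5 ] p [ 0.4804 -0.2565  0.0845] F [-0.1 -0.4  2.3] w 0.5342220779333425
[-0.   0.   0.5] [ 1.71  0.01 -4.7 ]
[  9.2 -18.5 -51.6] [ 3.44 -2.09 -4.07]
```

Request:
play_rows([
  [0,0,0,0.2,0,-0.6,40],
  [0,0,0,0.6,0,-1.7,40],
  [0,0,0,1.2,0,-3.3,40],
  [0,0,0,1.7,0,-4.7,40],
  [0,0,0,1.7,0,-4.7,40],
])

```text
time_s: 4.15
tool_pos: [0.4818, -0.2582, 0.2902]
tool_rot: [[0.352, 0.926, 0.138], [0.873, -0.378, 0.309], [0.339, 0.012, -0.941]]
ft_force: [0.4, -0.4, -2.2]
grip_width: 0.535
gripper_force: 23.5
```

```bash
python3 - <<'E'
from h import *
a,W,c=cap('wrist');cv2.imwrite('pics/w2.png',a)
s=readout.read_state();print(s['gripper_force'],s['grip_width']*93)
rows([((.36,.0,.30),Rt(10,0)),((.40,.25,.30),Rt(90,0)),((.38,.28,.30),Rt(120,0))])
E
```

```text
23.49989310692763 49.70098131234154
t 4.2 q [-0.81  0.04  1.48  0.32  1.75 -0.39] p [ 0.4809 -0.2576  0.2871] F [ 0.3  0.2 -2.4] w 0.5344191538961456
[  6.  -19.2 -31.8] [ 4.66 -5.23  1.3 ]
[  19.7  -12.6 -110.8] [10.46 -6.67  3.38]
[  24.8   -7.9 -140.3] [10.93 -7.41  3.55]
```

View pics/w2.png

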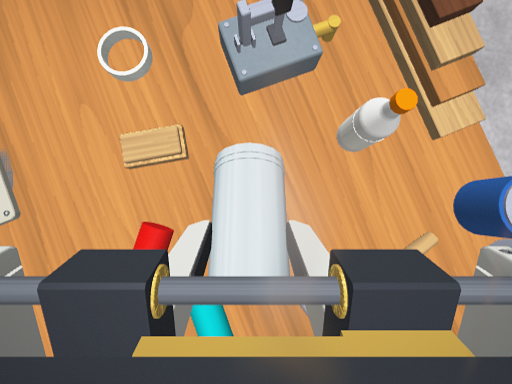

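Pot held; the mouth end is at the top of the wrist view (248,155). I carry it over to the peg, staying high.

Request:
play_rows([
  [6,-19,-32,4.7,-5.2,1.3,40],
  [6,-19,-32,4.7,-5.2,1.3,40],
  [6,-19,-32,4.7,-5.2,1.3,40],
  [6,-19,-32,4.7,-5.2,1.3,40],
  [20,-12.5,-111,10.5,-6.7,3.4,40],
  [20,-12.5,-111,10.5,-6.7,3.4,40],
  [20,-12.5,-111,10.5,-6.7,3.4,40],
  [20,-12.5,-111,10.5,-6.7,3.4,40],
  [20,-12.5,-111,10.5,-6.7,3.4,40],
  [20,-12.5,-111,10.5,-6.7,3.4,40],
])

```text
time_s: 5.45
tool_pos: [0.3969, 0.2551, 0.2959]
tool_rot: [[-0.967, 0.255, -0.013], [0.255, 0.967, 0.002], [0.013, -0.001, -1.0]]
ft_force: [0.1, -0.6, -2.4]
grip_width: 0.533
gripper_force: 23.5
```

```bash
python3 - <<'E'
from h import *
s=readout.read_state();print(s['tool_rot'])
# final tool: tilt -50, z az 30
Rf=Rt(120,-50);print(Rf)
g=np.array([.461,.320,.08+.14]);rows([(g+.008*Rf[:,2]+[-.03,-.02,.04],Rt(120,-25)),(g+.008*Rf[:,2],Rf)])
E
```

```text
[[-0.96688044  0.25489981 -0.01297284]
 [ 0.25489093  0.96696693  0.00236176]
 [ 0.01314632 -0.00102312 -0.99991306]]
[[-0.5566704  -0.5         0.66341395]
 [-0.3213938   0.8660254   0.38302222]
 [-0.76604444  0.         -0.64278761]]
t 5.45 q [ 0.46 -0.23  1.67  0.01  1.71 -0.86] p [0.3969 0.2551 0.2959] F [ 0.1 -0.6 -2.4] w 0.533171666273545
[ -9.5 -24.4 -44.1] [-0.66  1.41  1.02]
[-19.3 -48.1 -42. ] [-1.27  2.09  2.01]
```

Request:
play_rows([
  [-9.5,-24.5,-44,-0.7,1.4,1.0,40],
  [-9.5,-24.5,-44,-0.7,1.4,1.0,40],
  [-9.5,-24.5,-44,-0.7,1.4,1.0,40],
  [-19,-48,-42,-1.27,2.1,2.0,40],
  [-19,-48,-42,-1.27,2.1,2.0,40],
  [-19,-48,-42,-1.27,2.1,2.0,40],
  [-19,-48,-42,-1.27,2.1,2.0,40],
  [-19,-48,-42,-1.27,2.1,2.0,40],
])

```text
time_s: 6.45
tool_pos: [0.4691, 0.3209, 0.2192]
tool_rot: [[-0.557, -0.489, 0.671], [-0.316, 0.872, 0.373], [-0.768, -0.004, -0.64]]
ft_force: [0.7, 0.5, -1.3]
grip_width: 0.533
gripper_force: 23.8
```

```bash
python3 - <<'E'
from h import *
from scipy.optimize import least_squares
s=readout.read_state();p=np.array(s['tool_pos']);R=np.array(s['tool_rot'])
rows([]);print(R.round(3))
g=p-.008*R[:,2];print('grasp',g)
for n in('scene','top'):
    a,W,c=cap(n);np.savez(n+'2.npz',a=a,W=W)
    P=W.reshape(-1,3);col=a.reshape(-1,3)
    k=(P[:,2]>.13)&(P[:,2]<.32)&(np.hypot(P[:,0]-g[0],P[:,1]-g[1])<.07);print(n,k.sum())
    u,v=np.where(k.reshape(a.shape[:2]));print(u.min(),u.max(),v.min(),v.max())
    cr=a[u.min()-10:u.max()+10,v.min()-10:v.max()+10];cv2.imwrite('pics/%s2.png'%n,cv2.resize(cr,None,fx=6,fy=6,interpolation=cv2.INTER_CUBIC));print(cr.shape)
h=[cv2.resize(cv2.imread('pics/%s2.png'%n),(400,400)) for n in('scene','top')]
cv2.imwrite('pics/hov.png',np.hstack(h))
E
```

```text
t 6.45 q [ 0.51 -0.88  2.49 -0.01  0.65 -1.57] p [0.4691 0.3209 0.2192] F [ 0.7  0.5 -1.3] w 0.5327742692497227
[[-0.557 -0.489  0.671]
 [-0.316  0.872  0.373]
 [-0.768 -0.004 -0.64 ]]
grasp [0.46373003 0.31787513 0.22430218]
scene 897
154 208 357 388
(74, 51, 3)
top 792
200 237 99 137
(57, 58, 3)
```

View pics/hov.png

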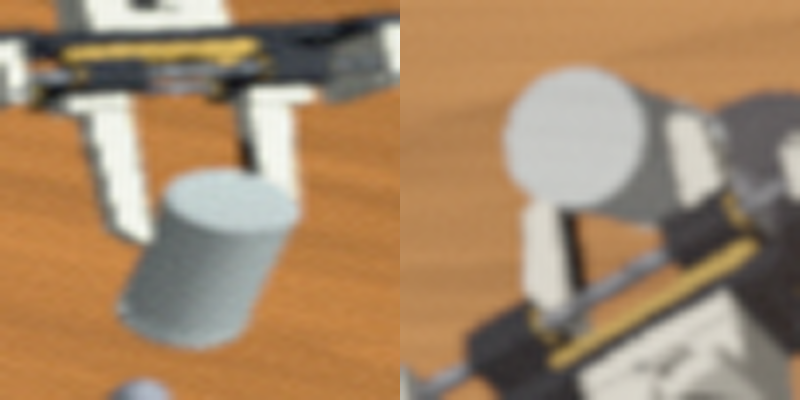

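The base is up and the mouth down, but the pot looks a little askew relative to the fingers in both crops, so I'll measure it.

```bash
cat >> h.py <<'E'
from scipy.optimize import least_squares
def potfit(views,g,zlo=.10,base=True,show=True):
    """upright-ish pot: fit base disc plane + cylinder sides jointly, given cloud near g"""
    P=np.vstack([W.reshape(-1,3)[(a.reshape(-1,3).max(1)>60)&(np.ptp(a.reshape(-1,3).astype(int),axis=1)<45)] for a,W in views])
    P=P[(np.linalg.norm(P-g,axis=1)<.085)&(P[:,2]>zlo)]
    def f(q):
        d=np.array([q[3],q[4],-1]);d/=np.linalg.norm(d);r=P-q[:3];s=r@d;rad=np.linalg.norm(np.cross(r,d),axis=1)
        dx=np.stack([rad-.027,np.abs(s)-.05],1);return np.where((dx>0).all(1),np.linalg.norm(np.maximum(dx,0),axis=1),dx.max(1))
    r=least_squares(f,[*g,0,0],loss='cauchy',f_scale=.0015);q=r.x
    e=np.abs(f(q));print('center',q[:3].round(4),'tilt deg',np.degrees(np.arctan(q[3:])).round(1),'inl',(e<.003).sum(),len(P));return q
E
python3 - <<'E'
from h import *
v=[np.load(n+'2.npz') for n in('scene','top')];v=[(x['a'],x['W']) for x in v]
g=np.array([.464,.318,.214])
for w in (v,v[:1],v[1:]): q=potfit(w,g)
s=readout.read_state();R=np.array(s['tool_rot'])
d=np.array([*q[3:],-1]);d/=np.linalg.norm(d);print('axis in tool',R.T@d)
E
```

```text
center [0.469  0.3196 0.2142] tilt deg [-1.3 -0.9] inl 904 1321
center [0.4689 0.3186 0.2142] tilt deg [-1.1  0.2] inl 480 692
center [0.4687 0.3221 0.2142] tilt deg [-1.1 -1. ] inl 434 629
axis in tool [ 0.77979643 -0.00155266  0.62603125]
```

```bash
python3 - <<'E'
from h import *
s=readout.read_state()
D=[([1.259,.13,1.488,0,1.523,-.085],[.1347,.5841,.2054]),([.13,-.55,1.96,0,1.73,.54],[.3521,.0972,.2705]),
([.46,-.23,1.67,.01,1.71,-.86],[.3969,.2551,.2959]),(s['joint_pos'],s['tool_pos']),([-.81,.1,1.62,.32,1.57,-.44],[.4827,-.2571,.1764]),([-.81,.17,1.71,.32,1.41,-.5],[.4804,-.2565,.0845]),([-.81,.04,1.48,.32,1.75,-.39],[.4809,-.2576,.2871])]
def rot(ax,t):
    return cv2.Rodrigues(np.array(ax,float)*t)[0]
def fk(k,q):
    h,a1,L1,L2,Lt,b,e=k
    A=rot([0,0,1],q[0]);B=A@rot([0,1,0],q[1]);E=B@rot([0,1,0],q[2])
    Wr=E@rot([0,0,1],q[3])@rot([0,1,0],q[4])
    return A@[a1,e,h]+B@[0,0,L1]+E@[b,0,L2]+Wr@[0,0,Lt]
k=least_squares(lambda k:np.concatenate([fk(k,np.array(q))-p for q,p in D])*1e3 ,[.4,0,.4,.4,.2,0,.05],x_scale=.1).x
print(k.round(4));print([np.linalg.norm(fk(k,np.array(q))-p).round(4) for q,p in D])
# final: pot center .461,.320,.072 ; keep tool offset
for tl in(50,):
  for z in np.arange(0.219,.06,-.02):
    p=np.array([.461,.3213,z]);
    r=least_squares(lambda q:np.r_[fk(k,[q[0],q[1],q[2],0,np.pi-np.radians(50)-q[1]-q[2],0])-p],[.5,-.5,2.3]).x
    print(round(z,3),r.round(2),round(np.pi-np.radians(50)-r[1]-r[2],2))
E
```

```text
[ 0.3186 -0.0046  0.3691  0.5568  0.3911  0.0618  0.05  ]
[np.float64(0.0011), np.float64(0.0012), np.float64(0.0029), np.float64(0.0014), np.float64(0.0017), np.float64(0.0016), np.float64(0.0015)]
0.219 [ 0.52 -0.91  2.5 ] 0.67
0.199 [ 0.52 -0.89  2.53] 0.63
0.179 [ 0.52 -0.86  2.55] 0.58
0.159 [ 0.52 -0.83  2.58] 0.53
0.139 [ 0.52 -0.8   2.6 ] 0.47
0.119 [ 0.52 -0.75  2.61] 0.41
0.099 [ 0.52 -0.69  2.62] 0.34
0.079 [ 0.52 -0.63  2.62] 0.27
```

The reach model shows that lowering with the tool pointing radially outwards would pass joint 3's limit. I'll look for a better approach azimuth.

```bash
cat > ik.py <<'E'
from h import *
K=np.array([0.3186,-0.0046,0.3691,0.5568,0.3911,0.0618,0.05])
LO=np.array([-2.96,-.89,.02,-1.34,0,-2.66]);HI=np.array([2.96,2.26,2.5,4.48,2.73,2.66])
def rot(ax,t): return cv2.Rodrigues(np.array(ax,float)*t)[0]
def fk(q):
    h,a1,L1,L2,Lt,b,e=K
    A=rot([0,0,1],q[0]);B=A@rot([0,1,0],q[1]);E=B@rot([0,1,0],q[2]);Wr=E@rot([0,0,1],q[3])@rot([0,1,0],q[4])
    return A@[a1,e,h]+B@[0,0,L1]+E@[b,0,L2]+Wr@[0,0,Lt],Wr@rot([0,0,1],q[5]+np.pi/2)
def ik(p,R,q0):
    def f(q):
        P,M=fk(q);return np.r_[(P-p)*5,(M-R).ravel()]
    r=least_squares(f,np.clip(q0,LO+.02,HI-.02),bounds=(LO,HI));return r.x,np.abs(r.fun).max()
E
python3 - <<'E'
from ik import *
s=readout.read_state();q0=np.array(s['joint_pos']);P,M=fk(q0);print(np.abs(M-s['tool_rot']).max())
for t in (-50,):
 for dr in (-10,10):
  q=q0
  for i in range(0,11):
    ph=29+dr*i;R=Rt(ph+90,t)
    out=[]
    off=np.array([0,0,0.005])
    for z in(.219,.15,.075):
        x,e=ik(np.array([.461,.321,z]),R,q);out.append((round(e,3),x.round(2)));
        if z==.219:q=x
    print(ph,out[0],out[1][0],out[2])
E
```

```text
2.7755575615628914e-16
29 (np.float64(0.005), array([ 0.54, -0.89,  2.49, -0.04,  0.67, -1.52])) 0.039 (np.float64(0.07), array([ 0.58, -0.48,  2.5 , -0.23,  0.33, -1.31]))
19 (np.float64(0.0), array([ 0.72, -0.8 ,  2.45, -0.46,  0.71, -0.95])) 0.012 (np.float64(0.035), array([ 0.75, -0.43,  2.5 , -0.9 ,  0.43, -0.43]))
9 (np.float64(0.0), array([ 0.87, -0.64,  2.36, -0.74,  0.84, -0.51])) 0.0 (np.float64(0.0), array([ 0.87, -0.35,  2.46, -1.1 ,  0.6 , -0.04]))
-1 (np.float64(0.0), array([ 0.97, -0.47,  2.25, -0.87,  0.99, -0.22])) 0.0 (np.float64(0.0), array([ 0.97, -0.19,  2.33, -1.12,  0.79,  0.17]))
-11 (np.float64(0.0), array([ 1.03, -0.3 ,  2.12, -0.91,  1.14, -0.02])) 0.0 (np.float64(0.0), array([ 1.03, -0.04,  2.2 , -1.07,  0.96,  0.3 ]))
-21 (np.float64(0.0), array([ 1.06, -0.14,  1.99, -0.91,  1.28,  0.13])) 0.0 (np.float64(0.0), array([ 1.06,  0.1 ,  2.06, -1.01,  1.11,  0.4 ]))
-31 (np.float64(0.0), array([ 1.07,  0.01,  1.85, -0.89,  1.42,  0.25])) 0.0 (np.float64(0.0), array([ 1.07,  0.23,  1.91, -0.94,  1.24,  0.47]))
-41 (np.float64(0.0), array([ 1.06,  0.14,  1.71, -
[... 1489 characters left out ...]
,  1.21, -2.66])) 0.326 (np.float64(0.332), array([ 0.36, -0.3 ,  2.19,  0.45,  0.9 , -2.66]))
99 (np.float64(0.406), array([ 0.3 , -0.3 ,  1.92,  0.49,  1.3 , -2.66])) 0.416 (np.float64(0.415), array([ 0.4 , -0.21,  2.09,  0.39,  0.98, -2.66]))
109 (np.float64(0.499), array([ 0.33, -0.19,  1.8 ,  0.45,  1.39, -2.66])) 0.506 (np.float64(0.498), array([ 0.44, -0.13,  1.99,  0.32,  1.06, -2.66]))
119 (np.float64(0.59), array([ 0.36, -0.06,  1.66,  0.42,  1.5 , -2.66])) 0.594 (np.float64(0.576), array([ 0.49, -0.05,  1.91,  0.27,  1.13, -2.66]))
129 (np.float64(0.671), array([ 0.37,  0.12,  1.47,  0.43,  1.66, -2.66])) 0.678 (np.float64(0.646), array([ 0.53,  0.02,  1.82,  0.21,  1.2 , -2.66]))
```

```bash
python3 - <<'E'
from ik import *
s=readout.read_state();R=np.array(s['tool_rot']);p=np.array(s['tool_pos'])
c=np.array([.469,.3199,.2142]);d=np.array([np.tan(np.radians(-1.1)),np.tan(np.radians(-.4)),-1]);d/=np.linalg.norm(d)
ax_=np.cross(d,[0,0,-1]);Rc=cv2.Rodrigues(ax_)[0]
o=R.T@(c-p);np.save('o.npy',o);print('o',o)
L=[]
for yaw in(-35,-70):
    Rn=rot([0,0,1],np.radians(yaw))@Rc@R;cn=np.array([.461,.320,.215]);L.append((cn-Rn@o,Rn))
np.save('Rn.npy',Rn)
rows(L)
E
```

```text
o [ 0.00083068 -0.00086512  0.00154932]
t 6.55 q [ 0.51 -0.87  2.49 -0.01  0.65 -1.57] p [0.468  0.3203 0.2158] F [-0.  -0.1 -2. ] w 0.5384654780979733
[27.1 -0.9 22.2] [ 0.09  0.11 -0.13]
[54.  -0.6 44.5] [ 0.08  0.1  -0.12]
```

Request:
play_rows([
  [27,-0.9,22,0.1,0.1,-0.5,40],
  [27,-0.9,22,0.1,0.1,-0.5,40],
  [27,-0.9,22,0.1,0.1,-0.5,40],
  [54,-0.6,44.5,0.1,0.1,-0.1,40],
  [54,-0.6,44.5,0.1,0.1,-0.1,40],
  [54,-0.6,44.5,0.1,0.1,-0.1,40],
  [54,-0.6,44.5,0.1,0.1,-0.1,40],
  [54,-0.6,44.5,0.1,0.1,-0.1,40],
  [54,-0.6,44.5,0.1,0.1,-0.1,40],
  [54,-0.6,44.5,0.1,0.1,-0.1,40],
])

```text
time_s: 7.8
tool_pos: [0.462, 0.3218, 0.2155]
tool_rot: [[-0.48, 0.652, 0.588], [0.404, 0.758, -0.511], [-0.779, -0.008, -0.627]]
ft_force: [0.2, -0.2, -2.0]
grip_width: 0.532
gripper_force: 23.8
```

```bash
python3 - <<'E'
from ik import *
V=[cap(n)[:2] for n in('scene','top')]
s=readout.read_state();R=np.array(s['tool_rot']);p=np.array(s['tool_pos']);o=np.load('o.npy')
Rn=np.load('Rn.npy');g=p+R@o;print('pred c',g,'roterr',np.degrees(np.linalg.norm(cv2.Rodrigues(R.T@Rn)[0])))
for w in (V,V[:1],V[1:]):q=potfit(w,g)
c=q[:3]*1;c[:2]=(c[:2]+g[:2])/2
rows([(p+np.array([.461,.320,.115])-c,R),(p+np.array([.461,.320,.0715])-c,R)])
E
```

```text
pred c [0.46180967 0.32029518 0.21522317] roterr 0.25788586850417905
center [0.4627 0.3241 0.2124] tilt deg [ 0.1 -0.3] inl 932 1485
center [0.4628 0.3224 0.2103] tilt deg [-0.3 -0.6] inl 473 699
center [0.4621 0.3249 0.213 ] tilt deg [-0.1  0.2] inl 504 786
t 7.9 q [ 1.06  0.15  1.72 -0.87  1.54  0.35] p [0.4619 0.3214 0.2168] F [ 0.2  0.4 -1.1] w 0.5371896674219806
[0. 0. 0.] [ 1.89 -0.05  1.56]
[0. 0. 0.] [ 2.74 -0.04  2.24]
```

Upright within 0.5° and centred within about 3 mm, and the fit allows 10 mm. I'm lowering it.

Request:
play_rows([
  [0,0,0,0.9,-0.05,0.75,40],
  [0,0,0,1.6,-0.05,1.3,40],
  [0,0,0,2.1,-0.05,1.72,40],
  [0,0,0,2.45,-0.05,2.0,40],
  [0,0,0,2.6,-0.05,2.12,40],
  [0,0,0,2.66,-0.05,2.17,40],
  [0,0,0,2.66,-0.05,2.17,40],
])

```text
time_s: 8.78
tool_pos: [0.4615, 0.3201, 0.0821]
tool_rot: [[-0.477, 0.651, 0.59], [0.409, 0.759, -0.507], [-0.778, -0.001, -0.628]]
ft_force: [0.6, 0.2, -2.3]
grip_width: 0.538
gripper_force: 23.8
```

```bash
python3 - <<'E'
from ik import *
V=[cap(n)[:2] for n in('scene','top')]
s=readout.read_state();R=np.array(s['tool_rot']);p=np.array(s['tool_pos']);o=np.load('o.npy')
g=p+R@o;print('pred c',g)
for w in (V,V[:1],V[1:]):q=potfit(w,g,.035)
rows([(p+[0,0,-.005],R),(p-.07*R[:,2]+[0,0,.01],R)])
E
```

```text
pred c [0.46156523 0.31916443 0.08064107]
center [0.4622 0.3228 0.0786] tilt deg [ 0.5 -0.4] inl 683 1158
center [0.4623 0.3204 0.0771] tilt deg [ 0.4 -0.3] inl 375 585
center [0.4618 0.3237 0.0792] tilt deg [0.7 0.4] inl 355 573
t 8.875 q [ 1.06  0.34  1.77 -0.89  1.38  0.54] p [0.4616 0.3203 0.0823] F [ 0.1 -0.2 -1.6] w 0.5362476153272578
[0. 0. 0.] [0.1  0.   0.08]
[0. 0. 0.] [-0.19 -0.   -1.91]
```

Request:
play_rows([
  [0,0,0,0.08,0,0.064,40],
  [0,0,0,0.12,0,0.096,40],
  [0,0,0,0.15,0,0.12,40],
  [0,0,0,0.15,0,0.12,40],
])

```text
time_s: 9.38
tool_pos: [0.4612, 0.3197, 0.0736]
tool_rot: [[-0.478, 0.651, 0.589], [0.408, 0.759, -0.508], [-0.778, -0.002, -0.628]]
ft_force: [0.2, -0.8, -2.0]
grip_width: 0.536
gripper_force: 23.8
```

Request:
play_rows([
  [0,0,0,0.03,0,0.025,40],
  [0,0,0,0.05,0,0.04,40],
  [0,0,0,0.05,0,0.04,40],
])

```text
time_s: 9.75
tool_pos: [0.4615, 0.32, 0.0732]
tool_rot: [[-0.476, 0.652, 0.59], [0.408, 0.758, -0.509], [-0.779, -0.001, -0.627]]
ft_force: [-8.5, 1.1, 12.5]
grip_width: 0.536
gripper_force: 24.7
```

Rim seated (12 N). I release and back off.

Request:
play_rows([
  [0,0,0,-0.03,0,-0.025,40],
  [0,0,0,-0.03,0,-0.025,75],
  [0,0,0,-0.03,0,-0.025,75],
  [0,0,0,-0.03,0,-0.025,90],
  [0,0,0,-0.03,0,-0.025,90],
  [0,0,0,-0.03,0,-0.5,90],
  [0,0,0,-0.05,0,-1.3,90],
  [0,0,0,-0.1,0,-2.5,90],
  [0,0,0,-0.3,0,-4,90],
  [0,0,0,-0.3,0,-4,90],
])

```text
time_s: 11.0
tool_pos: [0.3713, 0.401, 0.1858]
tool_rot: [[-0.477, 0.649, 0.593], [0.413, 0.761, -0.5], [-0.776, 0.006, -0.631]]
ft_force: [1.3, 0.8, -0.4]
grip_width: 0.966
gripper_force: 0.0
```

```bash
python3 - <<'E'
from ik import *
V=[cap(n)[:2] for n in('scene','top')]
cv2.imwrite('pics/placed.png',np.hstack([cv2.resize(V[0][0][150:270,290:450],(400,300)),cv2.resize(V[1][0][180:260,95:195],(400,300))]))
for w in (V,V[:1],V[1:]):q=potfit(w,np.array([.461,.32,.07]),.03)
P=V[1][1].reshape(-1,3);b=P[(np.hypot(P[:,0]-.461,P[:,1]-.32)<.04)&(P[:,2]>.11)&(P[:,2]<.13)];print(len(b),b.mean(0),b.std(0))
# catch route: pre at right side of catch
rows([((.45,.10,.32),Rt(0,0)),((.585,-.06,.25),Rt(0,0)),((.585,-.06,.25),Rt(90,0))])
q=np.array(readout.read_state()['joint_pos'])
for p,yz in(((.45,.1,.32),0),((.585,-.06,.25),0),((.585,-.06,.25),90),((.585,-.05,.13),90),((.585,.07,.1),90)): print(p,yz,*ik(np.array(p),Rt(yz,0),[0,.2,1.5,0,1.5,0]))
E
```

```text
center [0.4617 0.3226 0.0693] tilt deg [ 0.2 -0.3] inl 685 785
center [0.4614 0.3202 0.068 ] tilt deg [ 0.1 -0.2] inl 373 402
center [0.4618 0.3235 0.0699] tilt deg [ 0.4 -0. ] inl 353 383
257 [0.46151732 0.32190823 0.11945808] [0.01354016 0.01419867 0.00251627]
t 11.1 q [ 1.25  0.3   1.62 -0.8   1.64  0.51] p [0.372  0.3972 0.1816] F [ 0.2 -0.4 -0.2] w 0.9646153420884579
[21.9 47.8 46.1] [-6.66 -4.38  2.73]
[21.9 47.8 46.1] [-8.54 -5.22  7.85]
[-18.1  48.8 -37.8] [-8.54 -5.22  7.85]
(0.45, 0.1, 0.32) 0 [ 1.09989906e-01 -2.63661027e-01  1.65933585e+00 -2.84798332e-14
  1.74591783e+00  1.09989906e-01] 2.0983215165415459e-13
(0.585, -0.06, 0.25) 0 [-1.87333548e-01  8.72047182e-02  1.45381860e+00 -2.55797377e-10
  1.60056934e+00 -1.87333548e-01] 8.601973892011144e-10
(0.585, -0.06, 0.25) 90 [-1.87333548e-01  8.72047169e-02  1.45381860e+00  1.09563519e-15
  1.60056934e+00 -1.75812988e+00] 1.27675647831893e-14
(0.585, -0.05, 0.13) 90 [-1.70525739e-01  1.45532192e-01  1.60938971e+00  7.81678519e-15
  1.38667075e+00 -1.74132207e+00] 1.482147737874584e-13
(0.585, 0.07, 0.1) 90 [ 3.41249919e-02  1.76852987e-01  1.63102055e+00  3.35275903e-16
  1.33371911e+00 -1.53667133e+00] 6.661338147750939e-15
```

View pics/placed.png

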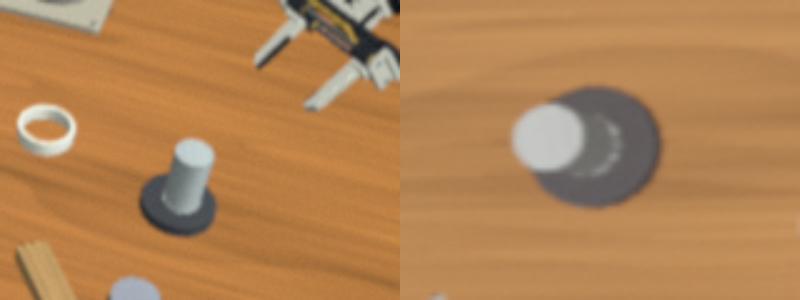

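The pot stands on the foot, upright, within 3 mm of the axis, and nobody is touching it. Next is the catch. I close the fingers and go to its right side.

```bash
python3 - <<'E'
from ik import *
R=np.array(readout.read_state()['tool_rot']);
rows([((.36,.37,.32),R),((.45,.08,.32),Rt(90,0)),((.585,-.055,.25),Rt(90,0))])
E
```

```text
t 11.1 q [ 1.25  0.3   1.62 -0.8   1.64  0.51] p [0.372  0.3972 0.1816] F [ 0.2 -0.4 -0.2] w 0.9646153420884579
[0. 0. 0.] [-2.82 -0.71 -2.01]
[-18.1  48.8 -37.8] [-6.86 -4.76  2.99]
[-18.1  48.8 -37.8] [-8.49 -5.13  7.79]
```

Request:
play_rows([
  [0,0,0,-1.4,-0.35,-1,0],
  [0,0,0,-2.8,-0.7,-2,0],
  [0,0,0,-2.8,-0.7,-2,0],
  [-18,49,-38,-6.9,-4.8,3,0],
  [-18,49,-38,-6.9,-4.8,3,0],
  [-18,49,-38,-6.9,-4.8,3,0],
  [-18,49,-38,-6.9,-4.8,3,0],
  [-18,49,-38,-6.9,-4.8,3,0],
  [-18,49,-38,-6.9,-4.8,3,0],
  [-18,49,-38,-8.5,-5.1,7.8,0],
], grip_force=30)

```text
time_s: 12.35
tool_pos: [0.4854, 0.0495, 0.3024]
tool_rot: [[-0.998, 0.038, 0.043], [0.037, 0.999, -0.026], [-0.044, -0.024, -0.999]]
ft_force: [1.4, 1.3, 0.2]
grip_width: 0.006
gripper_force: 0.0
```

```bash
python3 - <<'E'
from ik import *
rows([((.585,-.06,.25),Rt(90,0)),((.585,-.06,.13),Rt(90,0))])
E
```

```text
t 12.35 q [ 0.02 -0.24  1.67 -0.03  1.67 -1.52] p [0.4854 0.0495 0.3024] F [1.4 1.3 0.2] w 0.006054184548341921
[-1.4  2.5 -2.2] [-2.53 -2.61  1.49]
[-1.4  2.5 -2.2] [-2.4  -2.54  4.48]
```

Request:
play_rows([
  [-1.4,2.5,-2.2,-2.5,-2.6,1.5,0],
  [-1.4,2.5,-2.2,-2.5,-2.6,1.5,0],
  [-1.4,2.5,-2.2,-2.5,-2.6,1.5,0],
  [-1.4,2.5,-2.2,-2.5,-2.6,1.5,0],
  [-1.4,2.5,-2.2,-2.5,-2.6,1.5,0],
])

```text
time_s: 12.98
tool_pos: [0.5817, -0.0585, 0.2462]
tool_rot: [[-1.0, 0.003, -0.005], [0.003, 1.0, -0.004], [0.005, -0.004, -1.0]]
ft_force: [-0.5, 0.9, 0.6]
grip_width: 0.007
gripper_force: 0.0
```

```bash
python3 - <<'E'
from ik import *
a,W,c=cap('wrist');cv2.imwrite('pics/w3.png',a)
P=W.reshape(-1,3)
for n,(z0,z1) in dict(tipcatch=(.131,.144),gripTop=(.155,.172)).items():
    b=P[(P[:,2]>z0)&(P[:,2]<z1)&(np.abs(P[:,0]-.62)<.05)&(np.abs(P[:,1])<.05)];print(n,len(b),np.percentile(b,[3,50,97],axis=0) if len(b) else '')
rows([((.585,-.05,.128),Rt(90,0))])
E
```

```text
tipcatch 390 [[ 0.57718727 -0.00795986  0.13173067]
 [ 0.58573254  0.00483901  0.13918201]
 [ 0.64158395  0.01866956  0.14275354]]
gripTop 370 [[ 0.62591566 -0.00779131  0.15617808]
 [ 0.63306194  0.00067395  0.16539459]
 [ 0.64345042  0.0106321   0.16723342]]
t 13.025 q [-0.18  0.08  1.47 -0.    1.6  -1.75] p [ 0.582  -0.0581  0.2471] F [-0.1  0.1  0.8] w 0.005206131860347509
[-0.2 -0.2 -0.1] [-0.09  0.21  2.98]
```

View pics/w3.png

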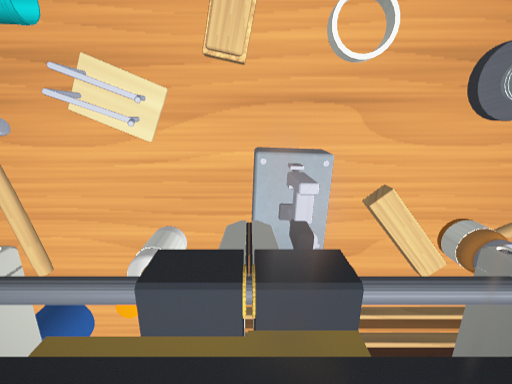

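The catch is at (300,185) and the closed fingers are right of it. I lower beside it, sweep left, and follow the arc down.

Request:
play_rows([
  [0,0,0,-0.08,0.15,1.4,0],
  [0,0,0,-0.08,0.2,2.5,0],
  [0,0,0,-0.08,0.2,2.98,0],
  [0,0,0,-0.08,0.2,2.98,0],
  [0,0,0,-0.08,0.7,2.98,0],
  [0,0,0,-0.08,1.1,2.98,0],
  [0,0,0,-0.08,1.5,2.98,0],
  [0,0,0,-0.08,1.9,2.98,0],
])

```text
time_s: 14.02
tool_pos: [0.5859, 0.0182, 0.1285]
tool_rot: [[-1.0, 0.002, -0.002], [0.002, 1.0, -0.004], [0.002, -0.004, -1.0]]
ft_force: [-0.1, 0.4, -0.1]
grip_width: 0.007
gripper_force: 0.0
```

Request:
play_rows([
  [0,0,0,0,0.2,0.15,0],
  [0,0,0,0,0.35,0.4,0],
  [0,0,0,0,0.5,0.6,0],
  [0,0,0,0,0.5,0.66,0],
  [0,0,0,0,0.5,0.66,0],
])

```text
time_s: 14.65
tool_pos: [0.589, 0.0492, 0.1113]
tool_rot: [[-1.0, -0.003, 0.007], [-0.003, 1.0, 0.013], [-0.007, 0.013, -1.0]]
ft_force: [-21.1, 48.0, 57.3]
grip_width: 0.001
gripper_force: 36.7
```

```bash
python3 - <<'E'
from ik import *
rows([((.585,.038,.20),Rt(90,0)),((.67,.003,.22),Rt(90,0))])
E
```

```text
t 14.65 q [-0.01  0.16  1.63  0.01  1.34 -1.59] p [0.589  0.0492 0.1113] F [-21.1  48.   57.3] w 0.0011700806742167124
[0.7 0.4 0.2] [ 0.09 -0.25 -2.22]
[0.7 0.4 0.2] [-2.04 -1.13 -2.72]
```

Request:
play_rows([
  [0,0,0,0,0,-0.4,0],
  [0,0,0,0,0,-1.2,0],
  [0,0,0,0,0,-2.4,0],
  [0,0,0,0,-0.3,-2.6,0],
])

```text
time_s: 15.15
tool_pos: [0.5881, 0.0258, 0.2098]
tool_rot: [[-1.0, 0.001, 0.004], [0.001, 1.0, -0.005], [-0.004, -0.005, -1.0]]
ft_force: [0.3, 0.3, 0.6]
grip_width: 0.003
gripper_force: 0.0
```

```bash
python3 - <<'E'
from ik import *
a,W,c=cap('wrist');b,W2,_=cap('top');s_,W3,_=cap('scene')
cv2.imwrite('pics/c3.png',np.hstack([cv2.resize(a[100:300,180:420],(400,333)),cv2.resize(s_[190:270,230:310],(400,333))]))
for WW in(W,W2,W3):
  P=WW.reshape(-1,3);k=P[(P[:,2]>.07)&(P[:,2]<.15)&(P[:,0]>.57)&(P[:,0]<.60)&(np.abs(P[:,1])<.1)];print(len(k),np.percentile(k,[2,50,98],axis=0) if len(k) else '')
P=W.reshape(-1,3);k=P[(P[:,2]>.155)&(P[:,2]<.172)&(np.abs(P[:,0]-.64)<.04)&(np.abs(P[:,1])<.03)];print('grip',len(k),np.percentile(k,[2,50,98],axis=0) if len(k) else '')
rows([])
E
```

```text
1007 [[ 0.57138419 -0.00332412  0.07826342]
 [ 0.58194481  0.01881749  0.12244881]
 [ 0.5990859   0.04016453  0.13782698]]
34 [[0.57907725 0.01837317 0.10281935]
 [0.58228995 0.02763394 0.12971336]
 [0.58862688 0.04032719 0.13742141]]
52 [[ 0.58167258 -0.00111954  0.09043299]
 [ 0.59255841  0.0255012   0.1253211 ]
 [ 0.59898286  0.03764587  0.13456326]]
grip 69 [[ 6.25358172e-01 -6.54802594e-03  1.55591634e-01]
 [ 6.27017997e-01 -3.43342120e-03  1.63761398e-01]
 [ 6.31159508e-01  3.07164085e-04  1.66438085e-01]]
t 15.3 q [-0.04  0.1   1.53 -0.    1.52 -1.61] p [0.5858 0.0247 0.2049] F [-0.  -0.6 -0.4] w 0.006450034835002331
```

View pics/c3.png

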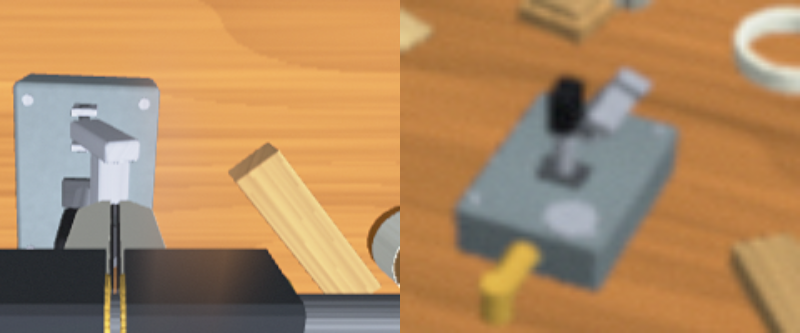

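The catch is only about 25–30° over. The fingertips taper, so the sweep started short and then pressed on its edge. I repeat it lower and carry it further left at constant height.

Request:
play_rows([
  [0,0,0,0,-1.25,0,0],
  [0,0,0,0,-1.25,0.5,0],
  [0,0,0,0,-1.25,1.5,0],
  [0,0,0,0,-1.25,2.22,0],
  [0,0,0,0,-1.25,2.22,0],
  [0,0,0,0,-0.8,2.22,0],
  [0,0,0,0,-0.4,2.22,0],
  [0,0,0,0,0,2.22,0],
  [0,0,0,0,0.3,2.22,0],
])

```text
time_s: 16.42
tool_pos: [0.5861, 0.0383, 0.1174]
tool_rot: [[-1.0, 0.001, -0.001], [0.001, 1.0, -0.004], [0.001, -0.004, -1.0]]
ft_force: [0.3, -0.8, 0.3]
grip_width: 0.006
gripper_force: 0.2
```

Request:
play_rows([
  [0,0,0,0,0.15,0,0],
  [0,0,0,0,0.3,0,0],
  [0,0,0,0,0.4,0.05,0],
])

```text
time_s: 16.8
tool_pos: [0.5858, 0.0529, 0.1146]
tool_rot: [[-1.0, 0.002, -0.002], [0.002, 1.0, -0.004], [0.002, -0.004, -1.0]]
ft_force: [-1.5, -0.6, -0.3]
grip_width: 0.004
gripper_force: 0.0
```

Now press it down gently onto its stop.

Request:
play_rows([
  [0,0,0,0,0,0.1,0],
  [0,0,0,0,0,0.18,0],
  [0,0,0,0,0,0.22,0],
])

```text
time_s: 17.18
tool_pos: [0.5861, 0.0547, 0.1073]
tool_rot: [[-1.0, 0.002, -0.001], [0.002, 1.0, -0.001], [0.001, -0.001, -1.0]]
ft_force: [-6.3, 12.0, 15.9]
grip_width: 0.007
gripper_force: 9.6
```

```bash
python3 - <<'E'
from ik import *
b,W2,_=cap('top');s_,W3,_=cap('scene')
for WW in(W2,W3):
  P=WW.reshape(-1,3);k=P[(P[:,2]>.068)&(P[:,2]<.10)&(P[:,0]>.57)&(P[:,0]<.60)&(P[:,1]>0)&(P[:,1]<.1)];print(len(k),np.percentile(k,[2,50,98],axis=0) if len(k) else '')
rows([])
E
```

```text
19 [[0.57010326 0.00181504 0.07579214]
 [0.57723294 0.00560818 0.08025726]
 [0.5913481  0.01188342 0.09621807]]
29 [[5.81320998e-01 5.23536351e-04 7.52689395e-02]
 [5.92737705e-01 8.52937350e-03 8.79201383e-02]
 [5.99170536e-01 2.97047612e-02 9.91407079e-02]]
t 17.275 q [ 0.01  0.17  1.63 -0.    1.34 -1.56] p [0.5861 0.0548 0.1073] F [-4.3 10.4 11.4] w 0.00691470465516708
```

Request:
play_rows([
  [0,0,0,0,0,-1,0],
  [0,0,0,0,0,-2.4,0],
  [0,0,0,0,-0.5,-3.2,0],
  [0,0,0,0,-0.5,-3.2,0],
])

```text
time_s: 17.77
tool_pos: [0.5879, 0.0318, 0.2375]
tool_rot: [[-1.0, 0.004, 0.004], [0.004, 1.0, -0.005], [-0.004, -0.005, -1.0]]
ft_force: [-0.6, -0.6, -0.1]
grip_width: 0.007
gripper_force: 0.0
```

```bash
python3 - <<'E'
from ik import *
a,W,c=cap('wrist');b,W2,_=cap('top');s_,W3,_=cap('scene')
cv2.imwrite('pics/c4.png',np.hstack([cv2.resize(a[100:300,180:420],(400,333)),cv2.resize(s_[190:270,230:310],(400,333))]))
for WW in(W,W2,W3):
  P=WW.reshape(-1,3);k=P[(P[:,2]>.068)&(P[:,2]<.15)&(P[:,0]>.57)&(P[:,0]<.60)&(P[:,1]>-.03)&(P[:,1]<.1)]
  for y in np.arange(-.01,.08,.01):
    j=k[np.abs(k[:,1]-y)<.005];print(round(y,2),len(j),j[:,2].max().round(3) if len(j) else '',end=' | ')
  print()
rows([((.675,.004,.20),Rt(90,0)),((.675,.004,.145),Rt(90,0))])
E
```

```text
-0.01 0  | 0.0 140 0.093 | 0.01 169 0.103 | 0.02 122 0.112 | 0.03 185 0.121 | 0.04 189 0.128 | 0.05 127 0.127 | 0.06 24 0.116 | 0.07 0  | 
-0.01 0  | 0.0 0  | 0.01 0  | 0.02 0  | 0.03 5 0.119 | 0.04 22 0.127 | 0.05 16 0.126 | 0.06 4 0.114 | 0.07 0  | 
-0.01 1 0.076 | 0.0 13 0.092 | 0.01 18 0.101 | 0.02 9 0.107 | 0.03 9 0.119 | 0.04 19 0.125 | 0.05 17 0.12 | 0.06 2 0.115 | 0.07 0  | 
t 17.925 q [-0.03  0.09  1.49 -0.    1.57 -1.6 ] p [0.5852 0.0332 0.2321] F [ 0.1  0.3 -0.6] w 0.004319132732123503
[-0.2 -0.3 -0.2] [-2.25 -0.72  0.79]
[-0.2 -0.3 -0.2] [-2.26 -0.71  2.17]
```

View pics/c4.png

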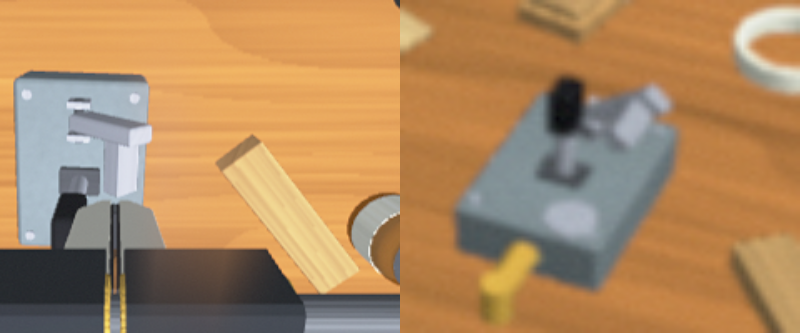

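The catch now lies about 0.85 rad over (wrist crop ~(110,130)); the finger slid past its end. From here I can press straight down on its upper face, a little nearer the hinge.

Request:
play_rows([
  [0,0,0,0,0.1,1.0,0],
  [0,0,0,0,0.1,2.0,0],
  [0,0,0,0,0.1,2.4,0],
  [0,0,0,0,0.1,2.6,0],
])

```text
time_s: 18.42
tool_pos: [0.5848, 0.037, 0.1282]
tool_rot: [[-1.0, 0.002, -0.005], [0.002, 1.0, -0.004], [0.005, -0.004, -1.0]]
ft_force: [0.6, 0.3, 0.4]
grip_width: 0.006
gripper_force: 0.0
```

Request:
play_rows([
  [0,0,0,0,0.03,0.1,0],
  [0,0,0,0,0.06,0.2,0],
])

```text
time_s: 18.68
tool_pos: [0.5867, 0.0392, 0.1231]
tool_rot: [[-1.0, 0.002, -0.0], [0.002, 1.0, -0.004], [0.0, -0.004, -1.0]]
ft_force: [-0.6, 0.3, -0.2]
grip_width: 0.006
gripper_force: 0.0
```

Request:
play_rows([
  [0,0,0,0,0.0,0.1,0],
  [0,0,0,0,0.0,0.2,0],
  [0,0,0,0,0.0,0.28,0],
  [0,0,0,0,0.0,0.28,0],
])

```text
time_s: 19.18
tool_pos: [0.5867, 0.0409, 0.1124]
tool_rot: [[-1.0, 0.001, -0.0], [0.001, 1.0, -0.002], [0.0, -0.002, -1.0]]
ft_force: [-2.1, 6.1, 6.8]
grip_width: 0.006
gripper_force: 3.8
```

```bash
cat > cat.py <<'E'
from ik import *
for n in('top','scene','wrist'):
  WW=cap(n)[1];P=WW.reshape(-1,3);k=P[(P[:,2]>.064)&(P[:,2]<.15)&(P[:,0]>.57)&(P[:,0]<.60)&(P[:,1]>-.03)&(P[:,1]<.12)]
  print(n,[(round(y,2),len(j),(j[:,2].max()*1000).round()) for y in np.arange(-.01,.1,.01) for j in [k[np.abs(k[:,1]-y)<.005]] if len(j)])
rows([])
E
python3 cat.py
```

```text
top [(np.float64(-0.01), 2, np.float64(65.0)), (np.float64(0.05), 1, np.float64(65.0))]
scene [(np.float64(0.0), 12, np.float64(88.0)), (np.float64(0.01), 20, np.float64(100.0)), (np.float64(0.02), 11, np.float64(110.0)), (np.float64(0.03), 17, np.float64(147.0)), (np.float64(0.04), 21, np.float64(149.0)), (np.float64(0.05), 33, np.float64(150.0)), (np.float64(0.06), 5, np.float64(143.0))]
wrist [(np.float64(0.0), 274, np.float64(92.0)), (np.float64(0.01), 370, np.float64(100.0)), (np.float64(0.02), 328, np.float64(109.0)), (np.float64(0.03), 446, np.float64(150.0)), (np.float64(0.04), 474, np.float64(150.0)), (np.float64(0.05), 398, np.float64(150.0)), (np.float64(0.06), 118, np.float64(149.0))]
t 19.325 q [-0.02  0.16  1.63 -0.    1.35 -1.59] p [0.5867 0.0407 0.1124] F [-2.1  7.1  8.3] w 0.007298333213791493
```

```bash
python3 - <<'E'
from ik import *
Q=[]
for n in('wrist','scene'):
  P=cap(n)[1].reshape(-1,3);k=P[(P[:,2]>.064)&(P[:,2]<.2)&(P[:,0]>.55)&(P[:,0]<.66)&(P[:,1]>-.03)&(P[:,1]<.1)];Q.append(k)
  print(n);print('x\\y',np.arange(-20,85,6))
  for x in np.arange(.55,.66,.006):
    r=[]
    for y in np.arange(-.02,.085,.006):
        j=k[(np.abs(k[:,0]-x)<.003)&(np.abs(k[:,1]-y)<.003)];r.append('%7s'%('%d-%d'%(j[:,2].min()*1e3,j[:,2].max()*1e3) if len(j) else '.'))
    print(int(x*1000+.5),' '.join(r))
E
```

```text
wrist
x\y [-20 -14  -8  -2   4  10  16  22  28  34  40  46  52  58  64  70  76  82]
550       .       .       .       .       .       .       .       .       .       .       .       .       .       .       .       .       .       .
556       .       .       .       .       .       .       .       .       .       .       .       .       .       .       .       .       .       .
562       .       .       .       .       .       .       .       .       .       .       .       .       .       .       .       .       .       .
568       .       .       .   64-84   64-84   64-84   64-83       .       .       .       .   64-64   64-64       .       .       .       .       .
574       .       .       .   81-84   76-88   74-93  66-100  95-100 139-165 131-166 128-179  64-180 132-166 144-165       .       .       .       .
580       .       .       .   76-88   77-93   70-98  72-102  78-108  83-165  85-165  91-186  97-185 103-165 104-165       .       .       .       .
586       .       .       .   84-87   87-93   92-98  97-103 103-109 107-112 113-113 179-180       .       . 108-115       .     
[... 3991 characters left out ...]
-164  64-161       . 104-104 102-102  95-114  97-113 100-102       .       .       .       .       .       .
640       .       .  64-161 164-164  73-165  71-162   65-65       .       . 102-102       .       .       .       .       .       .       .       .
646       .   68-68  64-161  67-162  64-165  92-162   65-65       .       .       .       .       .       .       .       .       .       .       .
652       .   65-65  64-165  64-167  66-163  65-167       .       .       .       .       .       .       .       .       .       .       .       .
658       .       . 138-138 125-160 123-152 120-120       .       .       .       .       .       .       .       .       .       .       .       .
```

No pictures are left, so I'm working from depth now. The catch is at about 0.94 rad, and the upward and leftward force means friction is jamming its corner under the fingertip. I'll follow the corner's arc with a leftward lead so that friction helps.

Request:
play_rows([
  [0,0,0,0,0.1,-0.03,0],
  [0,0,0,0,0.2,0.03,0],
  [0,0,0,0,0.3,0.15,0],
  [0,0,0,0,0.4,0.25,0],
  [0,0,0,0,0.4,0.25,0],
])

```text
time_s: 20.05
tool_pos: [0.5849, 0.0553, 0.0995]
tool_rot: [[-1.0, 0.002, -0.004], [0.002, 1.0, -0.005], [0.004, -0.005, -1.0]]
ft_force: [-0.9, -0.6, 0.6]
grip_width: 0.004
gripper_force: 0.0
```

```bash
python3 cat.py
```

```text
top [(np.float64(0.0), 7, np.float64(88.0)), (np.float64(0.01), 10, np.float64(87.0))]
scene [(np.float64(-0.01), 2, np.float64(73.0)), (np.float64(0.0), 12, np.float64(89.0)), (np.float64(0.01), 18, np.float64(93.0)), (np.float64(0.02), 17, np.float64(96.0)), (np.float64(0.03), 14, np.float64(103.0)), (np.float64(0.04), 17, np.float64(148.0)), (np.float64(0.05), 34, np.float64(147.0)), (np.float64(0.06), 35, np.float64(149.0)), (np.float64(0.07), 14, np.float64(149.0))]
wrist [(np.float64(-0.01), 5, np.float64(83.0)), (np.float64(0.0), 243, np.float64(90.0)), (np.float64(0.01), 427, np.float64(94.0)), (np.float64(0.02), 326, np.float64(99.0)), (np.float64(0.03), 344, np.float64(103.0)), (np.float64(0.04), 440, np.float64(150.0)), (np.float64(0.05), 573, np.float64(150.0)), (np.float64(0.06), 559, np.float64(150.0)), (np.float64(0.07), 274, np.float64(150.0))]
t 20.2 q [ 0.01  0.18  1.64 -0.    1.33 -1.56] p [0.5854 0.0549 0.1002] F [0.3 0.3 0.2] w -0.00035700991094542216
```

Request:
play_rows([
  [0,0,0,0,0.1,0.1,0],
  [0,0,0,0,0.17,0.2,0],
  [0,0,0,0,0.22,0.3,0],
  [0,0,0,0,0.22,0.3,0],
])

```text
time_s: 20.7
tool_pos: [0.5852, 0.064, 0.0879]
tool_rot: [[-1.0, 0.002, -0.004], [0.002, 1.0, -0.004], [0.004, -0.004, -1.0]]
ft_force: [-1.0, -0.0, -0.7]
grip_width: 0.004
gripper_force: 0.0
```

```bash
python3 cat.py
```

```text
top [(np.float64(0.0), 4, np.float64(85.0)), (np.float64(0.01), 12, np.float64(88.0)), (np.float64(0.02), 5, np.float64(89.0))]
scene [(np.float64(-0.01), 1, np.float64(69.0)), (np.float64(0.0), 12, np.float64(86.0)), (np.float64(0.01), 17, np.float64(90.0)), (np.float64(0.02), 21, np.float64(90.0)), (np.float64(0.03), 13, np.float64(94.0)), (np.float64(0.04), 12, np.float64(94.0)), (np.float64(0.05), 30, np.float64(146.0)), (np.float64(0.06), 43, np.float64(147.0)), (np.float64(0.07), 29, np.float64(147.0)), (np.float64(0.08), 16, np.float64(148.0))]
wrist [(np.float64(-0.01), 2, np.float64(83.0)), (np.float64(0.0), 248, np.float64(88.0)), (np.float64(0.01), 496, np.float64(91.0)), (np.float64(0.02), 353, np.float64(93.0)), (np.float64(0.03), 362, np.float64(95.0)), (np.float64(0.04), 454, np.float64(97.0)), (np.float64(0.05), 477, np.float64(142.0)), (np.float64(0.06), 661, np.float64(150.0)), (np.float64(0.07), 577, np.float64(150.0)), (np.float64(0.08), 237, np.float64(142.0))]
t 20.85 q [ 0.02  0.19  1.64 -0.    1.31 -1.54] p [0.5856 0.0638 0.0885] F [0.1 0.  0.6] w 0.0030243838556131687
```

About 1.35 rad now, with no force. One small nudge more, then lift, pass over the lever and drop in behind its grip.

Request:
play_rows([
  [0,0,0,0,0.04,0.06,0],
  [0,0,0,0,0.06,0.1,0],
  [0,0,0,0,0,-0.5,0],
  [0,0,0,0,-0.1,-1.8,0],
  [0,0,0,0,-0.5,-3.4,0],
  [0,0,0,-1,-1.1,-3.4,0],
  [0,0,0,-2.35,-1.5,-3.4,0],
  [0,0,0,-2.35,-1.5,-3.4,0],
  [0,0,0,-2.35,-1.5,-3.4,0],
])

```text
time_s: 21.98
tool_pos: [0.6794, 0.0043, 0.2236]
tool_rot: [[-1.0, 0.002, -0.004], [0.002, 1.0, -0.004], [0.004, -0.004, -1.0]]
ft_force: [-0.8, -0.1, -0.1]
grip_width: 0.006
gripper_force: 0.0
```

```bash
python3 cat.py; python3 - <<'E'
from ik import *
for n in('scene','top','wrist'):
  P=cap(n)[1].reshape(-1,3);k=P[(P[:,2]>.12)&(P[:,2]<.172)&(P[:,0]>.61)&(P[:,0]<.67)&(abs(P[:,1])<.03)]
  print(n,len(k),np.percentile(k,[2,50,98],axis=0).round(3) if len(k) else '')
V=[cap(n)[:2] for n in('scene','top')];potfit(V,np.array([.461,.32,.07]),.03)
rows([((.675,.003,.142),Rt(90,0)),((.66,.003,.142),Rt(90,0)),((.60,.003,.13),Rt(90,0))])
E
```

```text
top []
scene [(np.float64(-0.01), 2, np.float64(79.0)), (np.float64(0.0), 12, np.float64(84.0)), (np.float64(0.01), 15, np.float64(90.0)), (np.float64(0.02), 19, np.float64(90.0)), (np.float64(0.03), 19, np.float64(92.0)), (np.float64(0.04), 10, np.float64(93.0)), (np.float64(0.05), 11, np.float64(96.0)), (np.float64(0.06), 20, np.float64(98.0)), (np.float64(0.07), 5, np.float64(86.0))]
wrist [(np.float64(0.0), 169, np.float64(88.0)), (np.float64(0.01), 196, np.float64(91.0)), (np.float64(0.02), 125, np.float64(92.0)), (np.float64(0.03), 129, np.float64(93.0)), (np.float64(0.04), 158, np.float64(95.0)), (np.float64(0.05), 185, np.float64(97.0)), (np.float64(0.06), 134, np.float64(98.0)), (np.float64(0.07), 14, np.float64(97.0))]
t 22.125 q [-0.07  0.34  1.21 -0.    1.59 -1.64] p [0.6794 0.0048 0.2259] F [-0.3  0.1  0.1] w 0.004919447062842883
scene 99 [[ 0.632 -0.009  0.121]
 [ 0.651  0.003  0.151]
 [ 0.657  0.011  0.166]]
top 73 [[ 0.628 -0.007  0.126]
 [ 0.636  0.002  0.163]
 [ 0.651  0.013  0.167]]
wrist 667 [[ 0.626 -0.007  0.133]
 [ 0.637  0.002  0.166]
 [ 0.651  0.012  0.167]]
center [0.462  0.3225 0.0694] tilt deg [-0.  -0.5] inl 685 785
t 22.375 q [-0.07  0.34  1.21 -0.    1.59 -1.64] p [0.6797 0.0045 0.2255] F [-0.2  0.9  0.4] w 0.005676787361615185
[-0.3 -0.1 -0.1] [ 0.11 -0.03  2.09]
[-0.3 -0.1 -0.1] [ 0.49 -0.03  2.09]
[-0.3 -0.1 -0.1] [ 1.99 -0.03  2.39]
```

Catch at about 1.4 rad, lever at rest, pot fine. I lower behind the grip and pull.

Request:
play_rows([
  [0,0,0,-0.2,-0.03,0.5,0],
  [0,0,0,-0.2,-0.03,1.5,0],
  [0,0,0,-0.2,-0.03,2.25,0],
  [0,0,0,-0.2,-0.03,2.25,0],
  [0,0,0,0.1,-0.03,2.25,0],
  [0,0,0,0.4,-0.03,2.25,0],
  [0,0,0,0.7,-0.03,2.25,0],
  [0,0,0,0.9,-0.03,2.25,0],
])

```text
time_s: 23.38
tool_pos: [0.6451, 0.0029, 0.1368]
tool_rot: [[-1.0, 0.002, 0.002], [0.002, 1.0, -0.004], [-0.002, -0.004, -1.0]]
ft_force: [4.7, 2.5, 1.9]
grip_width: 0.006
gripper_force: 1.9
```

Request:
play_rows([
  [0,0,0,0.2,0,0,0],
  [0,0,0,0.4,0,0,0],
  [0,0,0,0.4,0,0,0],
])

```text
time_s: 23.75
tool_pos: [0.6279, 0.0028, 0.1352]
tool_rot: [[-1.0, 0.002, -0.001], [0.002, 1.0, -0.004], [0.001, -0.004, -1.0]]
ft_force: [4.3, 2.2, -0.1]
grip_width: 0.003
gripper_force: 2.1
```

```bash
cat > lev.py <<'E'
from ik import *
for n in('scene','top'):
  P=cap(n)[1].reshape(-1,3);k=P[(P[:,2]>.10)&(P[:,2]<.172)&(P[:,0]>.55)&(P[:,0]<.67)&(abs(P[:,1]-.002)<.010)]
  print(n,[(int(x*1000),len(j),(j[:,2].min()*1000).round(),(j[:,2].max()*1000).round()) for x in np.arange(.55,.67,.008) for j in [k[abs(k[:,0]-x)<.004]] if len(j)])
rows([])
E
python3 lev.py
```

```text
scene [(598, 2, np.float64(143.0), np.float64(152.0)), (606, 3, np.float64(123.0), np.float64(148.0)), (614, 5, np.float64(122.0), np.float64(137.0)), (622, 9, np.float64(102.0), np.float64(132.0)), (630, 31, np.float64(101.0), np.float64(149.0)), (638, 29, np.float64(145.0), np.float64(172.0)), (646, 1, np.float64(157.0), np.float64(157.0))]
top [(590, 1, np.float64(157.0), np.float64(157.0)), (598, 17, np.float64(151.0), np.float64(160.0)), (606, 18, np.float64(155.0), np.float64(164.0)), (614, 2, np.float64(162.0), np.float64(163.0)), (622, 1, np.float64(147.0), np.float64(147.0))]
t 23.85 q [-0.07  0.25  1.49 -0.    1.41 -1.64] p [0.6282 0.0027 0.1352] F [4.2 1.9 2. ] w 0.002558845697508598
```

Request:
play_rows([
  [0,0,0,0.1,0,0,0],
  [0,0,0,0.2,0,0,0],
  [0,0,0,0.3,0,0,0],
  [0,0,0,0.35,0,0,0],
  [0,0,0,0.35,0,0,0],
])

```text
time_s: 24.48
tool_pos: [0.6141, 0.0023, 0.1347]
tool_rot: [[-1.0, 0.002, -0.002], [0.002, 1.0, -0.005], [0.002, -0.005, -1.0]]
ft_force: [5.1, 0.5, -0.8]
grip_width: 0.006
gripper_force: 2.1
```

```bash
python3 lev.py
```

```text
scene [(590, 2, np.float64(135.0), np.float64(138.0)), (598, 5, np.float64(117.0), np.float64(135.0)), (606, 4, np.float64(106.0), np.float64(135.0)), (614, 21, np.float64(105.0), np.float64(137.0)), (622, 45, np.float64(100.0), np.float64(171.0)), (630, 8, np.float64(151.0), np.float64(172.0))]
top [(582, 14, np.float64(143.0), np.float64(153.0)), (590, 15, np.float64(147.0), np.float64(156.0)), (598, 10, np.float64(151.0), np.float64(157.0))]
t 24.575 q [-0.08  0.21  1.53 -0.01  1.4  -1.64] p [0.6142 0.0023 0.1347] F [ 5.6 -0.  -1.1] w 0.0030995353081965907
```

Request:
play_rows([
  [0,0,0,0.06,0,0,0],
  [0,0,0,0.12,0,0,0],
  [0,0,0,0.18,0,0,0],
  [0,0,0,0.18,0,0,0],
])

```text
time_s: 25.08
tool_pos: [0.607, 0.0023, 0.1348]
tool_rot: [[-1.0, 0.002, -0.002], [0.002, 1.0, -0.005], [0.002, -0.005, -1.0]]
ft_force: [5.1, 0.2, 0.1]
grip_width: 0.006
gripper_force: 2.2
```

Request:
play_rows([
  [0,0,0,0.04,0,0,0],
  [0,0,0,0.08,0,0,0],
  [0,0,0,0.08,0,0,0],
])

```text
time_s: 25.45
tool_pos: [0.6039, 0.0023, 0.1349]
tool_rot: [[-1.0, 0.002, -0.002], [0.002, 1.0, -0.005], [0.002, -0.005, -1.0]]
ft_force: [4.9, -0.6, -0.0]
grip_width: 0.002
gripper_force: 2.2
```

Request:
play_rows([
  [0,0,0,0.05,0,0,0],
  [0,0,0,0.1,0,0,0],
  [0,0,0,0.1,0,0,0],
])

```text
time_s: 25.82
tool_pos: [0.5999, 0.0023, 0.1349]
tool_rot: [[-1.0, 0.002, -0.002], [0.002, 1.0, -0.005], [0.002, -0.005, -1.0]]
ft_force: [4.5, 0.8, -0.5]
grip_width: 0.005
gripper_force: 2.2
```

```bash
python3 lev.py
```

```text
scene [(574, 1, np.float64(136.0), np.float64(136.0)), (590, 6, np.float64(113.0), np.float64(140.0)), (598, 8, np.float64(105.0), np.float64(139.0)), (606, 34, np.float64(103.0), np.float64(171.0)), (614, 48, np.float64(102.0), np.float64(170.0))]
top [(566, 3, np.float64(136.0), np.float64(139.0)), (574, 17, np.float64(138.0), np.float64(148.0)), (582, 12, np.float64(142.0), np.float64(151.0)), (590, 1, np.float64(148.0), np.float64(148.0))]
t 25.925 q [-0.08  0.17  1.57 -0.01  1.4  -1.65] p [0.6    0.0023 0.135 ] F [5.4 0.4 0.5] w 0.0021577633662853593
```

Request:
play_rows([
  [0,0,0,0.05,0,0,0],
  [0,0,0,0.1,0,0,0],
  [0,0,0,0.1,0,0,0],
])

```text
time_s: 26.3
tool_pos: [0.596, 0.0023, 0.135]
tool_rot: [[-1.0, 0.002, -0.001], [0.002, 1.0, -0.005], [0.001, -0.005, -1.0]]
ft_force: [5.4, 0.2, -0.6]
grip_width: 0.004
gripper_force: 2.3
```

Request:
play_rows([
  [0,0,0,0.05,0,0,0],
  [0,0,0,0.08,0,0,0],
  [0,0,0,0.08,0,0,0],
  [0,0,0,0.08,0,0,0],
])

```text
time_s: 26.8
tool_pos: [0.5934, 0.0023, 0.1354]
tool_rot: [[-1.0, 0.002, -0.0], [0.002, 1.0, -0.005], [0.0, -0.005, -1.0]]
ft_force: [7.7, -0.2, -0.3]
grip_width: 0.008
gripper_force: 2.9
```

```bash
python3 lev.py;python3 cat.py; python3 - <<'E'
from ik import *
V=[cap(n)[:2] for n in('scene','top')];potfit(V,np.array([.461,.32,.07]),.03)
E
```

```text
scene [(574, 1, np.float64(136.0), np.float64(136.0)), (582, 4, np.float64(117.0), np.float64(138.0)), (590, 8, np.float64(112.0), np.float64(136.0)), (598, 22, np.float64(103.0), np.float64(156.0)), (606, 50, np.float64(103.0), np.float64(171.0)), (614, 15, np.float64(100.0), np.float64(119.0))]
top [(566, 10, np.float64(133.0), np.float64(142.0)), (574, 14, np.float64(133.0), np.float64(146.0)), (582, 1, np.float64(142.0), np.float64(142.0))]
t 26.9 q [-0.08  0.16  1.59 -0.01  1.39 -1.65] p [0.5934 0.0023 0.1353] F [ 6.6 -0.8 -0.5] w 0.005137333071482602
top [(np.float64(-0.01), 1, np.float64(65.0)), (np.float64(0.0), 10, np.float64(145.0)), (np.float64(0.01), 16, np.float64(146.0)), (np.float64(0.02), 8, np.float64(134.0)), (np.float64(0.03), 10, np.float64(94.0)), (np.float64(0.04), 9, np.float64(94.0)), (np.float64(0.05), 14, np.float64(98.0)), (np.float64(0.06), 15, np.float64(100.0)), (np.float64(0.07), 8, np.float64(97.0))]
scene [(np.float64(0.0), 9, np.float64(138.0)), (np.float64(0.01), 43, np.float64(140.0)), (np.float64(0.02), 16, np.float64(90.0)), (np.float64(0.03), 20, np.float64(95.0)), (np.float64(0.04), 10, np.float64(92.0)), (np.float64(0.05), 11, np.float64(95.0)), (np.float64(0.06), 19, np.float64(98.0)), (np.float64(0.07), 5, np.float64(85.0))]
wrist [(np.float64(-0.01), 16, np.float64(147.0)), (np.float64(0.0), 407, np.float64(150.0)), (np.float64(0.01), 407, np.float64(150.0)), (np.float64(0.02), 197, np.float64(92.0)), (np.float64(0.03), 228, np.float64(93.0)), (np.float64(0.04), 290, np.float64(95.0)), (np.float64(0.05), 342, np.float64(97.0)), (np.float64(0.06), 244, np.float64(98.0)), (np.float64(0.07), 32, np.float64(97.0))]
t 27.05 q [-0.08  0.16  1.59 -0.01  1.39 -1.65] p [0.5934 0.0023 0.1354] F [7.5 0.1 0.1] w 0.005745916020171038
center [0.4621 0.3226 0.0694] tilt deg [ 0.1 -0.2] inl 665 785
```

The force is rising, so the lever is at its stop. The catch is still over and the pot is in place. A touch more pull, hold, and hand in.

Request:
play_rows([
  [0,0,0,0.03,0,0,0],
  [0,0,0,0.03,0,0,0],
  [0,0,0,0.03,0,0,0],
  [0,0,0,0.03,0,0,0],
])

```text
time_s: 27.65
tool_pos: [0.5929, 0.0023, 0.1357]
tool_rot: [[-1.0, 0.002, 0.002], [0.002, 1.0, -0.005], [-0.002, -0.005, -1.0]]
ft_force: [9.5, 0.6, -0.5]
grip_width: 0.007
gripper_force: 3.8
```

```bash
python3 -c "
from h import *
rows([]);print(order.sign_off())"
```

```text
t 27.65 q [-0.08  0.15  1.59 -0.01  1.39 -1.65] p [0.5929 0.0023 0.1357] F [ 9.5  0.6 -0.5] w 0.006918494121694598
the job is handed in; nothing more can be done
None
```

I handed the job in at 27.7 s: the pot is upside down on its peg, the catch lies over at about 1.4 rad by depth measurement, and the lever is held at its stop with about 9 N. The hand-in returned no verdict, and I did not re-measure the loose items on the bench at the end.

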